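Hold a film sample in the purged chamber

TASK

First open the sample chamber by pressing the black paddle on its front down to its stop, where it stays. Then take the blue-handled sample holder out of the rack, pass it foot first through the slot in the chamber's lid, push it fully home against the spring ejector and finish still gripping it and holding it down there for the scan. Leave the other two holders in the rack and the other things on the bench where they are.

Things in the scene. Friction and masses are not known exactly. Their poses are not given: they have to be found in the camera images.
- chamber: white sample chamber with a grey lid and dark base plate, fixed to the bench, 130 x 172 x 112 mm high (base plate 156 x 190 mm); origin at the centre of its underside, x points from its front (viewing window and paddle) to its back, y to its left seen from the front, z up
- slot_mouth (a point): centre of the slot in the chamber's lid, at the top of the dark rounded lip round it, 116 mm above the bench; the slot is 10 mm wide along the chamber's x and 50 mm long along its y, the hole is 12 mm deep, and the lip (6 mm round bar) leads in over 3 mm all round. Axes as the chamber's. While the paddle is up a red shutter plate closes the slot 14 mm below this point
- paddle_pad (a point): middle of the top of the black pad (36 x 38 mm) on the paddle, which sticks out of the chamber's front at the right; the pad is about 95 mm above the bench when up and about 68 mm when down. The point moves with the paddle, its hinge (along the chamber's y) lies 75 mm behind it at the chamber's wall
- paddle (a joint): angle of the paddle: 0 up (shutter shut), 0.36 rad down at its stop (shutter open); the pad moves down 27 mm. It resists with about 6 N at first and less farther down; let go before two thirds of its stroke it springs back up, beyond that it tips over centre and stays down by itself. The stop is rigid
- shutter (a joint): travel of the red shutter plate under the slot, moved by the paddle: 0 shut, 0.020 m open
- ejector (a joint): travel of the spring ejector, a black saddle below the slot that the holder's foot lands on: 0 m up, 0.014 m when the holder is fully home at the stop. It pushes up with about 3 N at first and 5 N when home, so a holder that is let go is lifted again. Its top is 72 mm below point slot_mouth when up, 86 mm when home
- blue_grip (a point): centre of the blue handle of the holder to be used; the handle stands on the top of the holder's plate and is 12 mm thick (its x), 32 mm wide (its y) and 40 mm high (z up). The point lies 20 mm below the handle's top, 110 mm above the foot and, in the rack, 118 mm above the bench. Fully home in the chamber it is 24 mm above point slot_mouth
- blue_holder: the same holder as a whole: an upright aluminium plate 8 mm thick (its x), 48 mm wide (its y) and 90 mm high under the handle, with rounded lower edges and a round amber film window of 23 mm; about 0.09 kg. Origin at the centre of its foot, z up. Fully home, the plate's top stands 4 mm above slot_mouth
- white_grip (a point): centre of the handle of the white-handled holder in the rack, same size
- black_grip (a point): centre of the handle of the black-handled holder in the rack, same size
- holder_rack: grey rack block 60 x 214 x 45 mm, fixed, with three slots in a row along its y, 66 mm apart, in which the holders stand 37 mm deep with 1 mm of play on each side, plates in line; any holder may stand in any slot; origin at the centre of its underside
- die_mid (a point): middle of the steel die body, 56 x 59 x 44 mm
- die_base_mid (a point): middle of the steel die base, 54 mm across, 19 mm high
- marker_mid (a point): middle of the marker pen, 135 mm long
- mortar_mid (a point): middle of the mortar, 68 mm across, 24 mm high
- timer_mid (a point): middle of the bench timer, 58 x 66 x 22 mm
- cell_mid (a point): middle of the liquid cell, 60 x 38 x 30 mm
Mind the look-alikes: they are no part of the job. Leave any turquoise or yellow look-alike of the blue_holder alone.

How it is judged:
On the way, in this order (a step that is already met when the one before it is completed fails the run):
1. the paddle is pressed down to its stop, while the blue holder still stands in the rack (value of joint paddle above 0.33 rad and distance of blue_grip from where it was at the start of the episode below 0.02 m), for 0.2 s.
2. the blue holder's foot has passed down through the slot (z of blue_holder in the frame of slot_mouth between -0.1 and -0.03 m and x of blue_holder in the frame of slot_mouth between -0.008 and 0.008 m and y of blue_holder in the frame of slot_mouth between -0.01 and 0.01 m), for 0.1 s.
At the end, for the whole second after the job is handed in: The paddle is down (over 0.33 rad), the blue holder is upright in the slot, its foot on the ejector and the ejector pressed at least 11 of its 14 mm, the gripper still holding the handle (over 2 N) and everything at rest; the white and black holders are in the rack where they were (within 30 mm) (value of joint paddle above 0.33 rad and value of joint ejector above 0.011 m and z of blue_holder in the frame of slot_mouth between -0.092 and -0.082 m and x of blue_holder in the frame of slot_mouth between -0.006 and 0.006 m and y of blue_holder in the frame of slot_mouth between -0.006 and 0.006 m and angle between blue_holder's own z axis and vertical below 0.12 rad and linear speed of blue_holder below 0.02 m/s and contact force between the fingers and blue_holder above 2 N and distance of each of white_grip, black_grip from where it was at the start of the episode below 0.03 m); the arm keeps its last pose, push and grip.
It fails at once if another holder is pulled out or knocked over (distance of any of white_grip, black_grip from where it was at the start of the episode above 0.03 m).
It fails at once if a bystander is moved more than 40 mm (distance of any of die_mid, die_base_mid, marker_mid, mortar_mid, timer_mid, cell_mid from where it was at the start of the episode above 0.04 m).
It also fails if it takes over 51 s, if anything falls off the work surface, if the arm or the gripper's body presses on something with over 40 N, if the wrist force passes 120 N, or if a joint passes its speed limit or range.

ROBOT

A 6-joint arm with a two-finger parallel gripper is mounted at the origin on a cart in front of the work surface, level with it; the furniture and walls round the work are solid. World frame = base frame: x ahead of the robot, y to its left, z up, the work surface at z = 0. Lengths are in m, angles in rad, forces in N, time in s.
With the tool pointing down it reaches from about 0.375 to 0.75 m from the base axis. Payload 9 kg.
Tool frame: the origin (TCP) lies midway between the tips of the shut fingers; the grasp point (between the pads) lies 19 mm behind it; x points along the fingers, y is the direction in which the jaws open and shut, and the axes are right-handed (so a half turn about x gives the same grasp; the last joint's range is limited). The gripper opens to 85 mm and grips with 20 to 120 N. Pads are 22 mm wide; open, the fingers measure 114 mm over their backs; the gripper's body (76 mm by 85 mm) begins 54 mm behind the grasp point. The pads swing forward as they close: fully open they stand 13 mm farther back than shut.
Start: joints at [0.906, 0.104, 0.097, 1.564, 0, 1.353], TCP at [0.259, 0.541, 0.231] pointing down, gripper open.
Joint ranges: [-2.99, 2.99], [-0.84, 1.86], [-1.1, 1.16], [-1.84, 2.11], [-1.51, 1.56], [-3.14, 3.14]. Speed limits (rad/s): [2.22, 2.22, 2.57, 3.14, 3.14, 3.14].

INTERFACE

Orientations are given as a rotation vector (axis times angle).
In Python, from station import bot gives the robot as it stands. The module is installed in compiled form; this text tells all that it offers.
- The arm moves only by the shell command python3 -m creep 'ROWS' [FORCE]. ROWS is JSON, a list of rows, each an object with "offset": the shift along the tool's x, y, z in mm, a list of three; "twist": the turn about the tool's x in rad; "gripper": the finger opening in mm, from 0 to 85.4. In form: [{"offset": [tx, ty, tz], "twist": twist, "gripper": gripper}, ...]. A call has 1 to 10 rows; each row is the pose to reach, as a shift and turn from the pose commanded when the call began, along the tool's axes at that moment; what a row does not reach only later rows make up. A row lasts 1/12 s, in which the tool goes at most 41.7 mm and 7.16 degrees, less where a joint would pass 70% of its speed; a pose out of reach is approached as far as the arm can. A call with a gripper value outside its range is refused whole. The fingers move at their own pace and stop on an object; FORCE is the grip in N (left out, the last holds). Time passes only in rows, so rows that repeat a pose let the fingers close. It gives the time, the measured TCP pose, the force and the opening at its end, in the units of the state.
- bot.get_obs(): the state, without advancing time (a new reading comes with each control period).
- bot.camera(name): name is "side" or "top" or "wrist"; returns the picture (384x512x3 uint8, red, green, blue); there is no depth.
- bot.camera_model(name): a dict with "fx", "fy", "cx", "cy" (pixels), "origin" and "attitude" of the camera in the world. Camera axes: x right, y up, looking along -z (the intrinsics and any distortion apply to the point x, -y, -z); pixel columns grow to the right and rows downward; lengths in m; the calibration is good to about 2 mm. A picture is of the moment at which its call begins: read the wrist's pose just before it. camera_model takes no time and is no camera call; for the wrist camera it gives the pose at the moment of the call.
- bot.hand_in(): hands the job in, once; it reports no verdict.
The state is a dict: "clock": time; "joint_positions": joint angles; "joint_vel": joint speeds; "tau": joint torques, N m; "tool_pos": TCP position; "orientation": TCP orientation; "force": force on the tool from outside, world axes, zero at the start; "wrist_torque": the same for the moment, N m; "width": finger opening in m.
Only numpy, scipy, OpenCV 4.12 (cv2) and the standard library are available. Lean on these libraries where they do the work, as an engineer would, in place of code of your own. Each camera call takes 0.05 s, during which the arm holds its last target. There are 200 camera calls.

## Working session

There is one attempt and no reset: what is moved stays moved. The work goes in short steps, Python scripts to look and compute and a shell command to move; the robot and the scene stay as the last step left them, time stands still between calls to the robot, and variables do not carry over. Pictures are saved under pics/ and viewed, on a budget of 10 in all, crops included, one or two more only if the job needs it, and the job is handed in when it is done.

```bash
mkdir -p pics; python3 - <<'E'
from station import bot
import cv2,numpy as np
o=bot.get_obs();print({k:np.round(v,3).tolist() for k,v in o.items()})
for n in ["side","top","wrist"]:
    m=bot.camera_model(n);print(n,m)
    cv2.imwrite(f"pics/a_{n}.png",bot.camera(n)[:,:,::-1])
a=cv2.imread("pics/a_side.png");b=cv2.imread("pics/a_top.png")
E
```

```text
{'clock': 0.0, 'joint_positions': [0.906, 0.105, 0.096, 1.564, 0.0, 1.353], 'joint_vel': [-0.001, -0.001, -0.0, -0.0, -0.0, -0.0], 'tau': [0.0, -55.693, 50.365, 0.017, -0.0, -0.0], 'tool_pos': [0.259, 0.541, 0.231], 'orientation': [0.349, 1.543, -0.351], 'force': [-0.26, -0.579, -0.162], 'wrist_torque': [0.002, 0.041, 0.003], 'width': 0.085}
side {'fx': 385.03987665136077, 'fy': 385.03987665136077, 'cx': 262.95705574883044, 'cy': 188.66309358063404, 'origin': array([ 0.23933866, -0.82537457,  0.85688726]), 'attitude': array([ 0.84826105, -0.12750236, -0.32812122])}
top {'fx': 448.23836705630384, 'fy': 448.23836705630384, 'cx': 262.66357705882666, 'cy': 193.06798199515404, 'origin': array([0.33913568, 0.01793439, 1.77003933]), 'attitude': array([ 0.05697279, -0.08976811, -1.55548661])}
wrist {'fx': 319.0931191266377, 'fy': 319.0931191266377, 'cx': 260.6013593954219, 'cy': 188.80286368451092, 'origin': array([0.19397634, 0.57273262, 0.37246131]), 'attitude': array([-0.25918793, -0.1610544 ,  1.11698643])}
```

View pics/a_top.png

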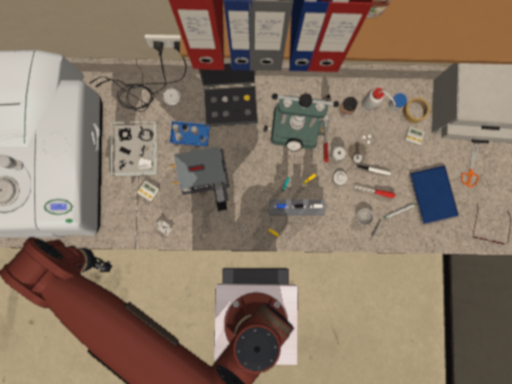

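View pics/a_side.png

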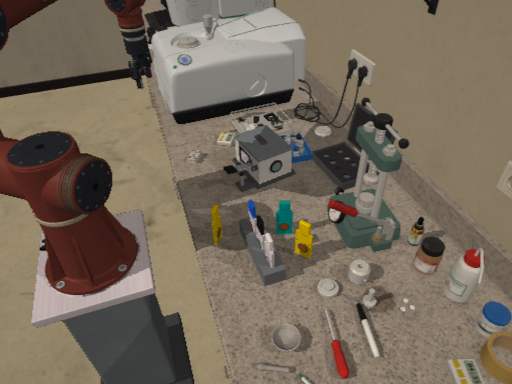

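The top view shows the chamber at (203,170), its paddle at (221,200) and the rack at (297,208). The side view shows the rack at (262,245), with turquoise (284,217) and yellow (216,225 and 304,238) look-alikes standing on the bench. Next is a close crop of both views.

```bash
python3 - <<'E'
import cv2,numpy as np
a=cv2.imread("pics/a_side.png");b=cv2.imread("pics/a_top.png")
f=lambda i,x,y,w,h,s:cv2.resize(i[y:y+h,x:x+w],None,fx=s,fy=s,interpolation=cv2.INTER_CUBIC)
# top crop 100x100 x4 (165,140),(255,165); side crop
c=np.hstack([f(b,165,142,165,100,4.8)]); d=np.hstack([f(a,215,115,110,90,3.6),f(a,200,190,110,90,3.6)])
c=cv2.resize(c,(792,300 if 0 else 480))
cv2.imwrite("pics/c1.png",cv2.resize(c,(792,480)));
cv2.imwrite("pics/c2.png",d)
E
```

```text
(no output)
```

View pics/c1.png

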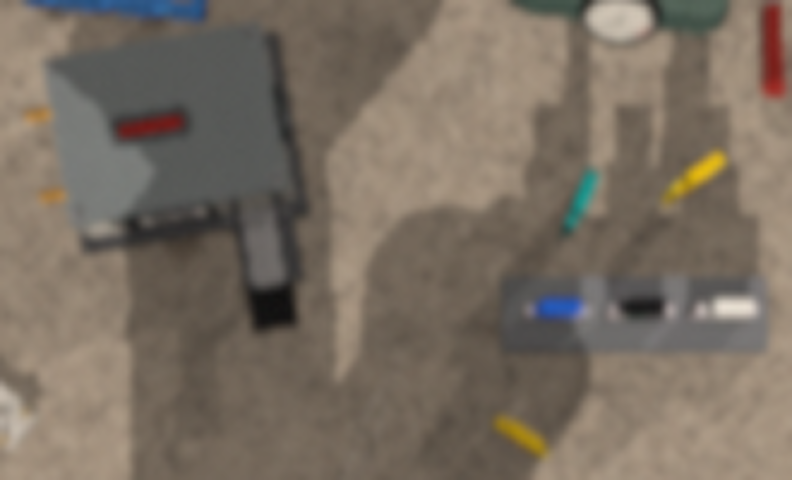

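View pics/c2.png

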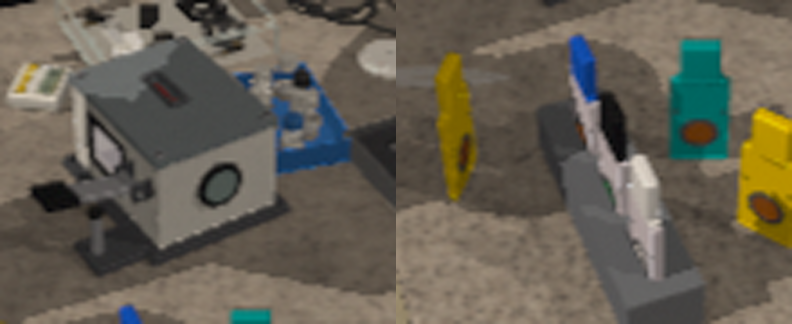

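Blue candidates, in top-view pixels: the blue handle in the rack's left slot (282,206), turquoise (285,183), yellow (310,179) and (273,232), and the blue tray (190,134). The crop confirms (282,206) as the true blue handle, standing in the rack beside the black (298,206) and white (318,206) ones. Now I measure coarse positions.

```bash
cat >h.py <<'E'
import cv2,numpy as np
from scipy.spatial.transform import Rotation as R
from station import bot
def plane(m,px,z):
    """pixel(s) -> world points on the horizontal plane z"""
    px=np.atleast_2d(px).astype(float)
    d=np.c_[(px[:,0]-m["cx"])/m["fx"],-(px[:,1]-m["cy"])/m["fy"],-np.ones(len(px))]
    d=R.from_rotvec(m["attitude"]).apply(d); o=np.array(m["origin"])
    return o+d*((z-o[2])/d[:,2])[:,None]
def proj(m,p):
    c=R.from_rotvec(m["attitude"]).inv().apply(np.atleast_2d(p)-m["origin"])
    return np.c_[m["cx"]-m["fx"]*c[:,0]/c[:,2],m["cy"]+m["fy"]*c[:,1]/c[:,2]]
def rect(mask,off=(0,0)):
    cs,_=cv2.findContours(mask.astype(np.uint8),cv2.RETR_EXTERNAL,cv2.CHAIN_APPROX_NONE)
    c=max(cs,key=cv2.contourArea)
    return cv2.minAreaRect(c+np.array(off)),cv2.contourArea(c)
def tool():
    o=bot.get_obs(); return np.array(o["tool_pos"]),R.from_rotvec(o["orientation"]).as_matrix()
E
python3 - <<'E'
from h import *
np.set_printoptions(precision=4,suppress=True)
p,M=tool();print(p);print(M)
b=cv2.imread("pics/a_top.png");m=bot.camera_model("top")
h=cv2.cvtColor(b,cv2.COLOR_BGR2HSV)
def sub(mask,x,y,w,hh):return rect(mask[y:y+hh,x:x+w],(x,y))
V=h[:,:,2];H=h[:,:,0];S=h[:,:,1]
items={"blue":((H>100)&(H<130)&(S>120),270,195,25,20,.138),
"slot":(((H<12)|(H>170))&(S>110),180,150,40,30,.104),
"pad":((V<45),210,190,22,25,.095),
"white":((V>190),305,200,25,15,.138),
"black":((V<60),290,200,18,14,.138)}
for k,(mk,x,y,w,hh,z) in items.items():
    r,a=sub(mk,x,y,w,hh);bx=cv2.boxPoints(r)
    print(k,r,a,plane(m,r[0],z)[0]);print(plane(m,bx,z)[:,:2].tolist())
E
```

```text
[0.2591 0.5409 0.2307]
[[-0.0006  0.4321  0.9018]
 [-0.0008  0.9018 -0.4321]
 [-1.     -0.001  -0.0002]]
blue ((281.0, 205.5), (3.0, 8.0), 90.0) 23.0 [ 0.448  -0.0828  0.138 ]
[[0.45329647003035195, -0.06812197477755227], [0.4537204567970461, -0.09737317124338762], [0.44274436250821664, -0.09746478205496406], [0.44232487117662056, -0.06823186176925405]]
slot ((196.0399627685547, 167.7799835205078), (3.2526915073394775, 12.303659439086914), 81.8698959350586) 27.5 [0.5871 0.2346 0.104 ]
[[0.5894968359385653, 0.2582734980310806], [0.5968155124063472, 0.2130034150453114], [0.584673310196201, 0.2109749755256528], [0.5773709790638721, 0.25621747455180455]]
pad ((221.25, 205.24998474121094), (7.636753559112549, 8.34386157989502), 81.8698959350586) 48.0 [0.4486 0.1381 0.095 ]
[[0.4602955709837081, 0.15576945707607043], [0.4651701352827715, 0.1250311901474565], [0.4369164252469826, 0.12041280881995187], [0.43206740945640265, 0.1511073080220381]]
white ((317.5, 206.0), (2.0, 7.0), 90.0) 13.0 [ 0.4481 -0.2164  0.138 ]
[[0.4515944819954038, -0.20360659055458655], [0.45196546243158653, -0.2292863363427062], [0.44463608321889875, -0.22929234694835313], [0.44426773384695195, -0.20362333541849956]]
black ((298.5, 205.5), (3.0, 7.0), 90.0) 18.0 [ 0.4489 -0.1468  0.138 ]
[[0.45425090049921585, -0.13396891942490594], [0.45462251573014123, -0.15960696047569514], [0.44363685644184286, -0.1596596405706493], [0.44326918175134483, -0.1340376452900618]]
```

```bash
python3 -m creep '[{"offset":[0,-281,345],"twist":0.963,"gripper":0},{"offset":[0,-281,345],"twist":0.963,"gripper":0},{"offset":[0,-281,345],"twist":0.963,"gripper":0},{"offset":[0,-281,345],"twist":0.963,"gripper":0},{"offset":[0,-281,345],"twist":0.963,"gripper":0},{"offset":[0,-281,345],"twist":0.963,"gripper":0},{"offset":[0,-281,345],"twist":0.963,"gripper":0},{"offset":[0,-281,345],"twist":0.963,"gripper":0},{"offset":[0,-281,345],"twist":0.963,"gripper":0},{"offset":[0,-281,345],"twist":0.963,"gripper":0}]'; python3 - <<'E'
from h import *
np.set_printoptions(precision=4,suppress=True)
p,M=tool();print(p);print(M, bot.get_obs()["joint_positions"])
m=bot.camera_model("wrist");cv2.imwrite("pics/w1.png",bot.camera("wrist")[:,:,::-1])
print(m,proj(m,[[.587,.235,.104],[.449,.138,.095],p]))
E
```

```text
clock: 0.98
tool_pos: [0.4372, 0.1623, 0.2313]
orientation: [1.09, 1.281, -1.09]
force: [1.6, 0.5, 0.3]
width: -0.0001
[0.4372 0.1623 0.2313]
[[ 0.0003  0.9871  0.1598]
 [ 0.0001  0.1598 -0.9871]
 [-1.      0.0003 -0.0001]] [ 0.0738 -0.3066 -0.2882  1.5888  0.0001  1.484 ]
{'fx': 319.0931191266377, 'fy': 319.0931191266377, 'cx': 260.6013593954219, 'cy': 188.80286368451092, 'origin': array([0.4258, 0.2343, 0.3731]), 'attitude': array([-0.2893, -0.0238,  0.1603])} [[452.0359 125.2419]
 [268.4901 205.1578]
 [259.7875 248.4063]]
```

View pics/w1.png

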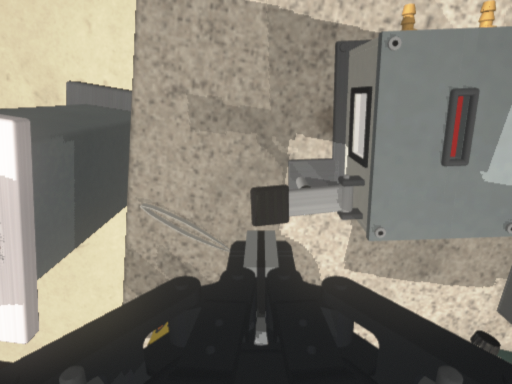

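The wrist view shows the paddle's pad at (270,205), the slot at (460,127) with a dark lip and the red shutter inside, and the closed fingers at the bottom centre. I'll measure pad and slot from it.

```bash
python3 - <<'E'
from h import *
np.set_printoptions(precision=4,suppress=True)
m=bot.camera_model("wrist");b=cv2.imread("pics/w1.png");h=cv2.cvtColor(b,cv2.COLOR_BGR2HSV)
H,S,V=cv2.split(h)
p,M=tool()
def go(n,mask,x,y,w,hh,z):
    r,a=rect(mask[y:y+hh,x:x+w],(x,y));bx=plane(m,cv2.boxPoints(r),z)[:,:2]
    c=plane(m,r[0],z)[0]
    e1,e2=bx[1]-bx[0],bx[2]-bx[1];L=max((e1,e2),key=np.linalg.norm)
    print(n,np.round(r[0],1),a,"c",c,"sides mm",np.linalg.norm(e1)*1e3,np.linalg.norm(e2)*1e3,"long ax",L/np.linalg.norm(L),"yaw",np.arctan(-L[0]/L[1]),"tool mm",M.T@(c-p)*1e3)
red=((H<12)|(H>170))&(S>100)
print("V samples lid",V[110,420],"lip",V[127,446:478].tolist())
go("pad",V<50,235,170,60,58,.095)
go("lip",(V<70)|red,435,75,55,105,.113)
go("red",red,435,75,55,105,.102)
E
```

```text
V samples lid 127 lip [64, 60, 64, 69, 75, 79, 79, 86, 130, 153, 156, 157, 151, 105, 76, 72, 72, 72, 71, 62, 53, 55, 61, 68, 72, 77, 79, 85, 115, 124, 125, 126]Traceback (most recent call last):
  File "<stdin>", line 13, in <module>
  File "<stdin>", line 7, in go
  File "h.py", line 15, in rect
    c=max(cs,key=cv2.contourArea)
ValueError: max() iterable argument is empty
```

```bash
python3 - <<'E'
from h import *
np.set_printoptions(precision=4,suppress=True)
m=bot.camera_model("wrist");b=cv2.imread("pics/w1.png");h=cv2.cvtColor(b,cv2.COLOR_BGR2HSV)
H,S,V=cv2.split(h)
p,M=tool()
def go(n,mask,x,y,w,hh,z):
    r,a=rect(mask[y:y+hh,x:x+w],(x,y));bx=plane(m,cv2.boxPoints(r),z)[:,:2]
    c=plane(m,r[0],z)[0]
    e1,e2=bx[1]-bx[0],bx[2]-bx[1];L=max((e1,e2),key=np.linalg.norm)
    print(n,np.round(r[0],1),a,"c",c,"sides mm",np.linalg.norm(e1)*1e3,np.linalg.norm(e2)*1e3,"yaw",np.arctan(-L[0]/L[1]),"tool mm",M.T@(c-p)*1e3)
red=((H<12)|(H>170))&(S>100)
print(V[205,235:310:3].tolist(),V[185:215,420].tolist())
for t in (60,72,85): go("pad",V<t,235,170,60,58,.095)
go("lip",(V<100)|red,435,75,55,105,.113)
go("red",red,435,75,55,105,.102)
E
```

```text
[155, 166, 171, 161, 163, 152, 61, 59, 56, 54, 55, 56, 55, 56, 56, 57, 58, 57, 144, 156, 157, 158, 159, 159, 162] [129, 129, 130, 131, 130, 131, 133, 133, 133, 132, 132, 132, 131, 132, 131, 132, 131, 131, 131, 131, 130, 131, 131, 130, 131, 132, 133, 133, 133, 133]
pad [270. 205.] 1146.0 c [0.4534 0.132  0.095 ] sides mm 30.80633888880867 37.213605844828734 yaw 0.18055791426407708 tool mm [135.9694   9.089   25.609 ]
pad [270.1 205. ] 1280.5 c [0.4535 0.132  0.095 ] sides mm 33.9147513918609 37.92784964303447 yaw 0.22924719524031634 tool mm [135.9696   9.1838  25.6528]
pad [270. 205.] 1343.0 c [0.4534 0.132  0.095 ] sides mm 34.183174231176494 38.12343132368254 yaw 0.22929232157410817 tool mm [135.9695   9.0918  25.6578]
lip [459.3 126.2] 2138.5 c [0.5908 0.2281 0.113 ] sides mm 63.89341376507856 23.109921392849902 yaw 0.17832279724888442 tool mm [117.8732 159.7614 -47.962 ]
red [456.4 126. ] 267.5 c [0.5953 0.2279 0.102 ] sides mm 49.81071458186358 4.526239177488676 yaw 0.19153868533360802 tool mm [128.8796 164.0963 -47.0634]
```

Pad at (0.453, 0.132) and slot at (0.591, 0.228), with chamber yaw about 0.18. The lip measures 64 x 23 mm against an expected 62 x 22, and the pad sits 9 mm and 26 mm from the tool, so both fit. I'll press the paddle.

```bash
python3 -m creep '[{"offset":[0,9,26],"twist":0,"gripper":0},{"offset":[40,9,26],"twist":0,"gripper":0},{"offset":[80,9,26],"twist":0,"gripper":0},{"offset":[118,9,26],"twist":0,"gripper":0},{"offset":[130,9,26],"twist":0,"gripper":0},{"offset":[138,9,26],"twist":0,"gripper":0},{"offset":[145,9,26],"twist":0,"gripper":0},{"offset":[152,9,26],"twist":0,"gripper":0},{"offset":[157,9,26],"twist":0,"gripper":0},{"offset":[160,9,26],"twist":0,"gripper":0}]'; python3 -m creep '[{"offset":[2,0,0],"twist":0,"gripper":0},{"offset":[3,0,0],"twist":0,"gripper":0},{"offset":[3,0,0],"twist":0,"gripper":0}]'
```

```text
clock: 1.87
tool_pos: [0.4508, 0.1402, 0.0718]
orientation: [1.09, 1.28, -1.088]
force: [-0.2, 0.8, -0.4]
width: 0.0
clock: 2.12
tool_pos: [0.4508, 0.1401, 0.0695]
orientation: [1.091, 1.28, -1.088]
force: [-2.2, 0.5, 6.4]
width: -0.0003
```

```bash
python3 -m creep '[{"offset":[1,0,0],"twist":0,"gripper":0},{"offset":[2,0,0],"twist":0,"gripper":0},{"offset":[3,0,0],"twist":0,"gripper":0},{"offset":[3,0,0],"twist":0,"gripper":0},{"offset":[3,0,0],"twist":0,"gripper":0}]'
```

```text
clock: 2.53
tool_pos: [0.4512, 0.1402, 0.0685]
orientation: [1.091, 1.279, -1.087]
force: [-9.6, -0.2, 23.7]
width: -0.0
```

```bash
python3 -m creep '[{"offset":[-40,0,0],"twist":0,"gripper":0},{"offset":[-80,0,0],"twist":0,"gripper":0},{"offset":[-120,0,0],"twist":0,"gripper":0},{"offset":[-150,40,0],"twist":0,"gripper":20},{"offset":[-150,75,-10],"twist":0,"gripper":40},{"offset":[-150,100,-20],"twist":-0.018,"gripper":40},{"offset":[-150,100,-20],"twist":-0.018,"gripper":40},{"offset":[-150,100,-20],"twist":-0.018,"gripper":40},{"offset":[-150,100,-20],"twist":-0.018,"gripper":40},{"offset":[-150,100,-20],"twist":-0.018,"gripper":40}]'; cat >>h.py <<'E'
def go(n,m,p,M,mask,x,y,w,hh,z):
    r,a=rect(mask[y:y+hh,x:x+w],(x,y));bx=plane(m,cv2.boxPoints(r),z)[:,:2]
    c=plane(m,r[0],z)[0]
    e1,e2=bx[1]-bx[0],bx[2]-bx[1];L=max((e1,e2),key=np.linalg.norm)
    print(n,np.round(r[0],1),a,"c",c,"sides mm",np.linalg.norm(e1)*1e3,np.linalg.norm(e2)*1e3,"yaw",np.arctan(-L[0]/L[1]),"tool mm",M.T@(c-p)*1e3)
    return c
E
python3 - <<'E'
from h import *
np.set_printoptions(precision=4,suppress=True)
bot.camera("wrist");p,M=tool();m=bot.camera_model("wrist");i=bot.camera("wrist")[:,:,::-1];cv2.imwrite("pics/w2.png",i)
p2,_=tool();print(p,p2);np.save("w2.npy",np.r_[p,M.ravel(),m["origin"],m["attitude"]])
c=proj(m,[[.59,.235,.113]])[0];print(c)
x,y=int(c[0])-45,int(c[1])-60
H,S,V=cv2.split(cv2.cvtColor(i,cv2.COLOR_BGR2HSV))
for t in (95,105):go("lip",m,p,M,V<t,x,y,90,120,.113)
E
```

```text
clock: 3.37
tool_pos: [0.5448, 0.1756, 0.2157]
orientation: [1.077, 1.288, -1.076]
force: [-0.7, 0.3, -0.6]
width: 0.04
[0.5449 0.1755 0.2159] [0.545  0.1755 0.2159]
[332.869  124.5575]
lip [330.3 124. ] 2305.0 c [0.588 0.235 0.113] sides mm 61.66584247416649 21.63512924187319 yaw 0.18645712203009934 tool mm [102.8986  52.9269 -50.9268]
lip [330.1 124.1] 2361.5 c [0.5878 0.235  0.113 ] sides mm 63.089209061636105 22.22792984143052 yaw 0.1717805804691249 tool mm [102.8985  52.7697 -50.8911]
```

View pics/w2.png

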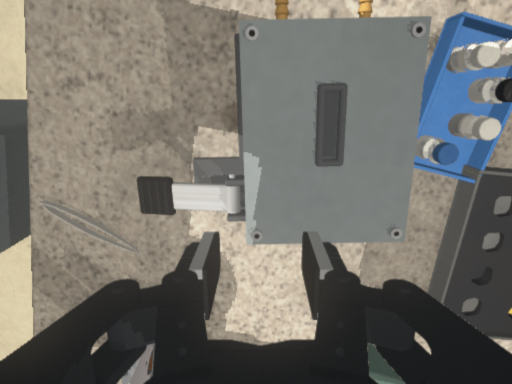

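Paddle stays down: its pad is at (155,195) and the slot, (331,124), is dark with no red left. The slot centre is (0.588, 0.235), lip 62 x 22 mm, which matches. Next I move over the blue holder.

```bash
python3 -m creep '[{"offset":[0,-141,237],"twist":0.178,"gripper":60},{"offset":[0,-141,237],"twist":0.178,"gripper":60},{"offset":[0,-141,237],"twist":0.178,"gripper":60},{"offset":[0,-141,237],"twist":0.178,"gripper":60},{"offset":[0,-141,237],"twist":0.178,"gripper":60},{"offset":[0,-141,237],"twist":0.178,"gripper":60},{"offset":[0,-141,237],"twist":0.178,"gripper":60},{"offset":[0,-141,237],"twist":0.178,"gripper":60},{"offset":[0,-141,237],"twist":0.178,"gripper":60},{"offset":[0,-141,237],"twist":0.178,"gripper":60}]'; python3 - <<'E'
from h import *
np.set_printoptions(precision=4,suppress=True)
# lid yaw from screws in w2
a=np.load("w2.npy");mm=dict(bot.camera_model("wrist"),origin=a[12:15],attitude=a[15:18])
s=plane(mm,[[251.5,33],[419,30],[257,236],[397,233]],.112)
print("lid",s[:,:2].tolist(),"y-yaw",np.arctan2(-(s[0]-s[2])[0],(s[0]-s[2])[1]),"x-yaw",np.arctan2((s[1]-s[0])[1],(s[1]-s[0])[0]),np.arctan2((s[3]-s[2])[1],(s[3]-s[2])[0]))
bot.camera("wrist");p,M=tool();m=bot.camera_model("wrist");i=bot.camera("wrist")[:,:,::-1];cv2.imwrite("pics/w3.png",i)
p2,_=tool();print(p,p2);print(M)
H,S,V=cv2.split(cv2.cvtColor(i,cv2.COLOR_BGR2HSV))
print(proj(m,[[.448,-.083,.138]]))
go("blue",m,p,M,(H>100)&(H<130)&(S>120),180,100,160,160,.138)
E
```

```text
clock: 4.3
tool_pos: [0.4488, -0.0823, 0.2156]
orientation: [1.209, 1.209, -1.208]
force: [0.4, 0.8, 1.2]
width: 0.0596
lid [[0.5187541679543408, 0.2862208922550366], [0.6337630088085462, 0.3090620563255036], [0.5498282023279942, 0.1338773620718962], [0.6648528194221803, 0.15751786191923303]] y-yaw 0.20121324239769425 x-yaw 0.1960524595474988 0.20270291718109482
[ 0.449  -0.0819  0.2155] [ 0.4491 -0.0817  0.2154]
[[ 0.0007  1.      0.0014]
 [ 0.      0.0014 -1.    ]
 [-1.      0.0007 -0.    ]]
[[258.7079 200.1231]]
blue [264.  193.5] 725.5 c [ 0.4518 -0.078   0.138 ] sides mm 9.835097027790036 41.57556582448084 yaw 0.011704558006021472 tool mm [77.5388  2.7732 -3.9434]
```

View pics/w3.png

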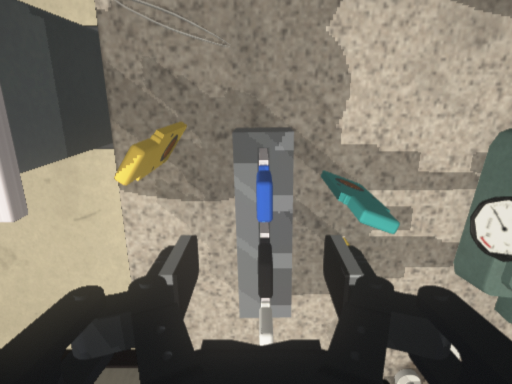

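Only one blue handle is between the fingers, at (264,193), with black below it at (265,265). The yellow (150,155) and turquoise (360,205) look-alikes stand to the sides. Handle x is 0.452; after allowing for the visible end face, y is -0.083, which agrees with the top view. Lid screws give a chamber yaw of 0.20. I descend with a narrowed opening and grip.

```bash
python3 -m creep '[{"offset":[30,3,1],"twist":0,"gripper":40},{"offset":[60,3,1],"twist":0,"gripper":40},{"offset":[90,3,1],"twist":0,"gripper":40},{"offset":[112,3,1],"twist":0,"gripper":40},{"offset":[112,3,1],"twist":0,"gripper":40},{"offset":[112,3,1],"twist":0,"gripper":5},{"offset":[112,3,1],"twist":0,"gripper":5},{"offset":[112,3,1],"twist":0,"gripper":5},{"offset":[112,3,1],"twist":0,"gripper":5},{"offset":[112,3,1],"twist":0,"gripper":5}]' 60; python3 -m creep '[{"offset":[0,0,0],"twist":0,"gripper":5},{"offset":[0,0,0],"twist":0,"gripper":5},{"offset":[0,0,0],"twist":0,"gripper":5}]'
```

```text
clock: 5.23
tool_pos: [0.4528, -0.0837, 0.1053]
orientation: [1.209, 1.208, -1.207]
force: [-2.5, 3.2, 6.9]
width: 0.0112
clock: 5.48
tool_pos: [0.4528, -0.0837, 0.1053]
orientation: [1.209, 1.208, -1.207]
force: [-2.3, 1.3, 7.7]
width: 0.0113
```

```bash
python3 -m creep '[{"offset":[-5,0,0],"twist":0,"gripper":5},{"offset":[-20,0,0],"twist":0,"gripper":5},{"offset":[-40,0,0],"twist":0,"gripper":5},{"offset":[-65,0,0],"twist":0,"gripper":5},{"offset":[-95,0,0],"twist":0,"gripper":5},{"offset":[-125,0,0],"twist":0,"gripper":5},{"offset":[-145,0,0],"twist":0,"gripper":5},{"offset":[-145,0,0],"twist":0,"gripper":5},{"offset":[-145,0,0],"twist":0,"gripper":5}]'; python3 - <<'E'
from h import *
np.set_printoptions(precision=4,suppress=True)
p,M=tool();m=bot.camera_model("wrist");i=bot.camera("wrist")[:,:,::-1];cv2.imwrite("pics/w4.png",i)
H,S,V=cv2.split(cv2.cvtColor(i,cv2.COLOR_BGR2HSV))
print(p,M.ravel(),bot.get_obs()["joint_positions"])
d=np.array([.5880,.2350,p[2]])-p
print("delta tool mm",M.T@d*1e3, "twist",np.arctan2(M[1,1],M[0,1])-.2)
cv2.imwrite("pics/s4.png",cv2.resize(bot.camera("side")[60:290,150:420,::-1],None,fx=2.5,fy=2.5))
E
```

```text
clock: 6.23
tool_pos: [0.4528, -0.084, 0.25]
orientation: [1.209, 1.206, -1.207]
force: [0.0, -0.4, -1.8]
width: 0.0112
[ 0.4528 -0.084   0.25  ] [ 0.0029  1.      0.0009 -0.0014  0.0009 -1.     -1.      0.0029  0.0014] [-0.4687 -0.3216 -0.2688  1.6226  0.0001  1.1011]
delta tool mm [  -0.0533  135.517  -318.8737] twist -0.19914032465015494
```

View pics/s4.png

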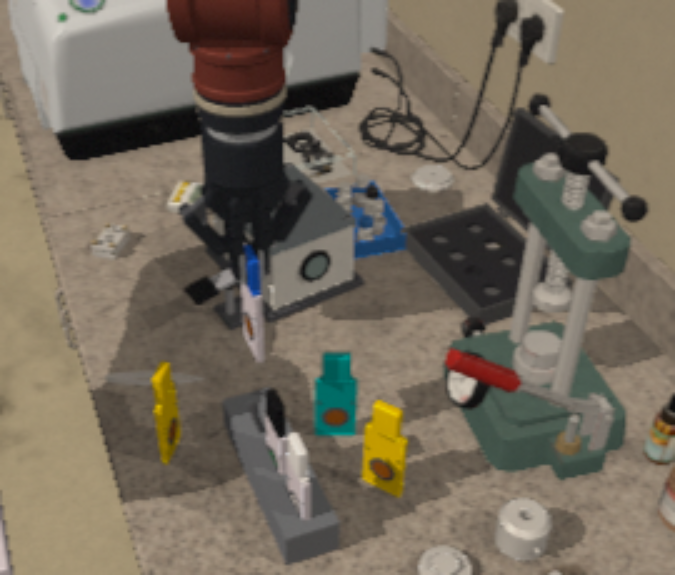

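The side view shows the blue holder gripped upright at crop (255,310). White and black are still in the rack and the paddle is down. Carrying it over the slot.

```bash
python3 -m creep '[{"offset":[0,135,-318],"twist":-0.2,"gripper":5},{"offset":[0,135,-318],"twist":-0.2,"gripper":5},{"offset":[0,135,-318],"twist":-0.2,"gripper":5},{"offset":[0,135,-318],"twist":-0.2,"gripper":5},{"offset":[0,135,-318],"twist":-0.2,"gripper":5},{"offset":[0,135,-318],"twist":-0.2,"gripper":5},{"offset":[0,135,-318],"twist":-0.2,"gripper":5},{"offset":[0,135,-318],"twist":-0.2,"gripper":5},{"offset":[0,135,-318],"twist":-0.2,"gripper":5},{"offset":[0,135,-318],"twist":-0.2,"gripper":5}]';python3 -m creep '[{"offset":[10,0,0],"twist":0,"gripper":5},{"offset":[20,0,0],"twist":0,"gripper":5},{"offset":[20,0,0],"twist":0,"gripper":5},{"offset":[20,0,0],"twist":0,"gripper":5},{"offset":[20,0,0],"twist":0,"gripper":5}]'; python3 - <<'E'
from h import *
np.set_printoptions(precision=4,suppress=True)
p,M=tool();m=bot.camera_model("wrist");i=bot.camera("wrist")[:,:,::-1]
print(p,"yaw",np.arctan2(M[1,1],M[0,1]))
yv=np.array([-np.sin(.2),np.cos(.2),0])
f=p+[0,0,-.097]
print(f,proj(m,[f,f+.024*yv,f-.024*yv]),proj(m,np.array([.588,.235,.116])+np.outer([0,.025,-.025],yv)))
np.save("w5.npy",np.r_[p,M.ravel(),m["origin"],m["attitude"]]);cv2.imwrite("pics/w5f.png",i)
cv2.imwrite("pics/w5.png",cv2.resize(i[60:280,160:360],None,fx=2.7,fy=2.7,interpolation=cv2.INTER_CUBIC))
E
```

```text
clock: 7.17
tool_pos: [0.5862, 0.2376, 0.2455]
orientation: [1.056, 1.302, -1.059]
force: [0.9, -0.1, -1.5]
width: 0.011
clock: 7.58
tool_pos: [0.5864, 0.2337, 0.2284]
orientation: [1.061, 1.297, -1.061]
force: [-0.0, -0.2, -0.3]
width: 0.0113
[0.5864 0.2337 0.2284] yaw 0.19980175988613694
[0.5864 0.2337 0.1314] [[260.1384 190.7608]
 [260.1482 160.5951]
 [260.1291 219.3125]] [[262.3738 184.2647]
 [262.4457 154.3963]
 [262.3058 212.5592]]
```

View pics/w5.png

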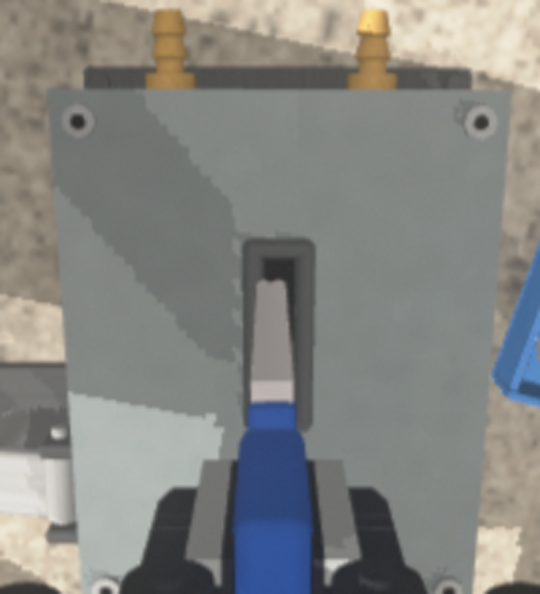

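The wrist view shows the foot end at crop (271,282) inside the lip outline (columns 243–314, rows 240–430). The foot sits about 2 mm towards the front (tool −y). I'll compute the y offset from the plate's top edge.

```bash
python3 - <<'E'
from h import *
np.set_printoptions(precision=4,suppress=True)
a=np.load("w5.npy");m=dict(bot.camera_model("wrist"),origin=a[12:15],attitude=a[15:18]);p=a[:3];M=a[3:12].reshape(3,3)
u=lambda x,y:[160+x/2.7,60+y/2.7]
f=lambda n,px,z:print(n,M.T@(plane(m,px,z)[0]-p)*1e3)
zt=p[2]-.0073
f("plate top +y edge (expect z -24)",u(271,381),zt); f("handle/plate joint (expect -16)",u(271,403),zt)
f("foot +y edge",u(271,282),zt-.090+.003)
f("foot +y edge, 8mm up",u(271,290),zt-.082)
f("lip +y outer",u(278,239),.113);f("lip -y outer",u(305,430),.113);f("lip L",u(243,330),.113);f("lip R",u(315,330),.113)
f("hole +y inner",u(278,258),.114)
g=cv2.cvtColor(cv2.imread("pics/w5f.png"),cv2.COLOR_BGR2GRAY)
print(g[140:216,260].tolist())
print(g[130,240:290].tolist(),g[158,240:290].tolist())
E
```

```text
plate top +y edge (expect z -24) [  7.3004   0.2385 -22.0293]
handle/plate joint (expect -16) [  7.3003   0.2416 -17.7521]
foot +y edge [ 94.3004   0.1706 -21.5959]
foot +y edge, 8mm up [ 89.3003   0.1753 -20.4413]
lip +y outer [115.384    2.2495 -30.1924]
lip -y outer [115.3828  11.0953  31.3981]
lip L [115.3838  -8.5019  -1.8442]
lip R [115.3833  13.7925  -1.8655]
hole +y inner [114.3839   2.2595 -24.6072]
[132, 132, 132, 132, 132, 132, 133, 129, 100, 80, 81, 88, 88, 87, 82, 68, 53, 49, 49, 49, 49, 49, 49, 57, 104, 133, 139, 140, 140, 141, 139, 139, 140, 140, 141, 139, 140, 140, 139, 139, 140, 140, 140, 140, 139, 139, 140, 140, 140, 139, 140, 139, 140, 140, 140, 140, 140, 140, 140, 140, 144, 169, 180, 181, 181, 181, 181, 177, 134, 88, 79, 84, 85, 86, 87, 87]
[118, 123, 131, 133, 133, 134, 133, 132, 132, 132, 132, 132, 132, 133, 133, 133, 133, 134, 132, 133, 133, 132, 133, 132, 132, 132, 132, 132, 132, 134, 132, 132, 131, 132, 132, 132, 133, 131, 132, 132, 132, 133, 131, 132, 132, 132, 133, 134, 133, 134] [117, 116, 117, 117, 117, 117, 117, 117, 115, 102, 81, 80, 85, 87, 87, 85, 80, 67, 51, 49, 49, 49, 48, 48, 48, 48, 49, 49, 51, 66, 74, 81, 85, 88, 89, 87, 97, 127, 133, 134, 133, 134, 133, 133, 133, 133, 132, 132, 132, 132]
```

```bash
python3 -m creep '[{"offset":[0,2.4,0.5],"twist":0,"gripper":5},{"offset":[4,2.4,0.5],"twist":0,"gripper":5},{"offset":[8,2.4,0.5],"twist":0,"gripper":5},{"offset":[12,2.4,0.5],"twist":0,"gripper":5},{"offset":[15,2.4,0.5],"twist":0,"gripper":5},{"offset":[18,2.4,0.5],"twist":0,"gripper":5},{"offset":[20,2.4,0.5],"twist":0,"gripper":5},{"offset":[22,2.4,0.5],"twist":0,"gripper":5}]'
```

```text
clock: 8.3
tool_pos: [0.5889, 0.2346, 0.206]
orientation: [1.06, 1.298, -1.06]
force: [0.2, 0.4, -0.8]
width: 0.0113
```

```bash
python3 -m creep '[{"offset":[4,0,0],"twist":0,"gripper":5},{"offset":[8,0,0],"twist":0,"gripper":5},{"offset":[12,0,0],"twist":0,"gripper":5},{"offset":[16,0,0],"twist":0,"gripper":5},{"offset":[20,0,0],"twist":0,"gripper":5}]'
```

```text
clock: 8.72
tool_pos: [0.589, 0.2346, 0.1859]
orientation: [1.06, 1.298, -1.06]
force: [0.6, 0.1, -0.4]
width: 0.0111
```

```bash
python3 -m creep '[{"offset":[7,0,0],"twist":0,"gripper":5},{"offset":[14,0,0],"twist":0,"gripper":5},{"offset":[21,0,0],"twist":0,"gripper":5},{"offset":[28,0,0],"twist":0,"gripper":5},{"offset":[35,0,0],"twist":0,"gripper":5},{"offset":[40,0,0],"twist":0,"gripper":5},{"offset":[40,0,0],"twist":0,"gripper":5}]';python3 -m creep '[{"offset":[3,0,0],"twist":0,"gripper":5},{"offset":[6,0,0],"twist":0,"gripper":5},{"offset":[9,0,0],"twist":0,"gripper":5},{"offset":[12,0,0],"twist":0,"gripper":5},{"offset":[14,0,0],"twist":0,"gripper":5},{"offset":[14,0,0],"twist":0,"gripper":5}]'
```

```text
clock: 9.3
tool_pos: [0.5884, 0.2345, 0.1447]
orientation: [1.059, 1.299, -1.061]
force: [-0.2, 1.0, -1.9]
width: 0.0113
clock: 9.8
tool_pos: [0.5891, 0.2347, 0.1324]
orientation: [1.06, 1.298, -1.059]
force: [-0.9, 2.1, 1.1]
width: 0.0111
```

```bash
python3 -m creep '[{"offset":[2,0,0],"twist":0,"gripper":5},{"offset":[3,0,0],"twist":0,"gripper":5},{"offset":[4,0,0],"twist":0,"gripper":5},{"offset":[4,0,0],"twist":0,"gripper":5}]';python3 -m creep '[{"offset":[1,0,0],"twist":0,"gripper":5},{"offset":[2,0,0],"twist":0,"gripper":5},{"offset":[2,0,0],"twist":0,"gripper":5},{"offset":[2,0,0],"twist":0,"gripper":5}]'
```

```text
clock: 10.13
tool_pos: [0.5892, 0.2348, 0.1288]
orientation: [1.06, 1.297, -1.059]
force: [-2.9, 1.8, 4.2]
width: 0.011
clock: 10.47
tool_pos: [0.5892, 0.2348, 0.1273]
orientation: [1.06, 1.297, -1.059]
force: [-4.1, 1.3, 8.2]
width: 0.011
```

```bash
python3 -m creep '[{"offset":[1,0,0],"twist":0,"gripper":5},{"offset":[2,0,0],"twist":0,"gripper":5},{"offset":[2,0,0],"twist":0,"gripper":5},{"offset":[2,0,0],"twist":0,"gripper":5},{"offset":[2,0,0],"twist":0,"gripper":5}]'; python3 - <<'E'
from h import *
i=bot.camera("wrist")[:,:,::-1];s=bot.camera("side")[:,:,::-1]
f=lambda i,x,y,w,h:cv2.resize(i[y:y+h,x:x+w],(390,480),interpolation=cv2.INTER_CUBIC)
cv2.imwrite("pics/w6.png",np.hstack([f(i,130,90,240,290),f(s,205,100,110,135)]))
E
```

```text
clock: 10.88
tool_pos: [0.5892, 0.2348, 0.1272]
orientation: [1.061, 1.296, -1.058]
force: [-9.7, 0.4, 19.6]
width: 0.0115
```

View pics/w6.png

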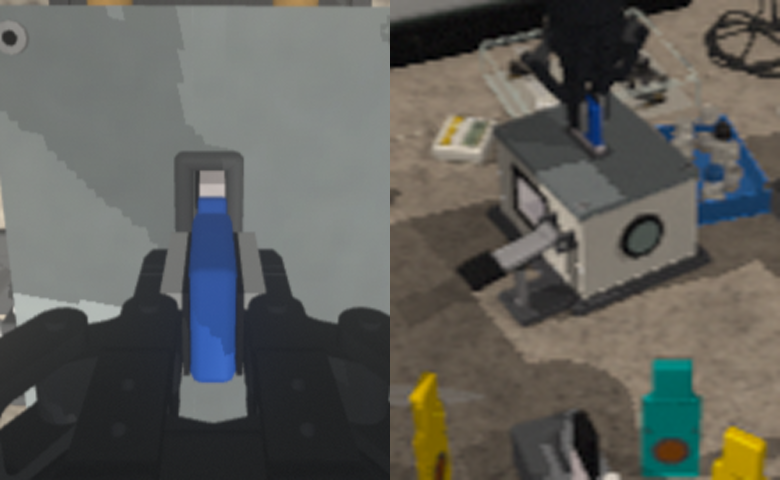

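The holder is at the rigid stop: TCP z is 0.1272 against 0.127 expected, and the force rose to 20 N with no more travel. The plate's top is just above the lip at (212,185), and the paddle is down at (480,272). Handing in.

```bash
python3 -c "
from station import bot
print(bot.get_obs()['force']);print(bot.hand_in())"
```

```text
[-10.02749952  -0.11737098  19.84610869]
the job is handed in; nothing more can be done
None
```

I pressed the paddle to its stop, then took the blue holder from the rack and passed it through the slot. I pushed it home against the ejector and handed in at about 11 s, still gripping it and holding it down. `hand_in` gave no verdict.

**Checks that agreed:**
- **Paddle:** it met the rigid stop at 68.5 mm with 24 N. It was still down in the last side view, and the shutter's red was gone from the slot.
- **Holder home:** the tool stopped at 127.2 mm (127 mm expected), and force rose from 8 to 20 N with no further travel. The plate's top stood just above the lip.
- **Grip:** finger opening read 11.5 mm on the 12 mm handle, set to 60 N.
- **Black and white holders:** both stood in the rack in the view taken after lifting the blue one. The last crop shows only the black one clearly. The arm did not go near the rack afterwards.

**Checks that disagreed:**
- **First slot and pad fix:** I paired a picture with a later camera pose, so that fix was about 7 mm off in y. The fingers therefore landed about 8 mm off the pad's centre, still on the pad. I measured the slot again before using it.
- **Chamber yaw:** the lip gave 0.17–0.19 rad and the lid screws 0.20. I used 0.20, and the holder passed through the slot without resistance.
- **Slot alignment:** the picture above the slot called for a 2.4 mm correction, which I made before inserting.
- **Sideways force:** about 10 N along x remained at the end while pressing on the stop.

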